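# Load the cutting board into the counter's spring holder

## Task

Take the spreader off the bed of the spring holder and lay it wholly inside the tool tray. Then push the cutting board along its runners so that its front edge goes in under the lip of the sprung far jaw and presses that jaw well back, lower the board's rear edge in front of the near jaw until the board lies flat on the bed, and let go so that the two sprung jaws centre it. Do not shift or tip the jar, the tin or the nougat stack.

Things in the scene. Friction and masses are not known exactly. Their poses are not given: they have to be found in the camera images.
- bed (a point): Centre of the flat steel bed of the fixed spring board holder, on its top surface, 30 mm above the counter. +x runs along the holder from the runners to the far jaw (the way the board is pushed), y across, +z up. The base is 136 mm wide, x -290 to +130 mm; the bed is open at both sides. A fixed stop behind the far jaw (x 119 to 129 mm) stands 30 mm above the bed.
- runners (a point): Midway between the holder's two wooden runners, level with their tops (bed x -190, y 0, 17 mm above the bed); axes as bed. Runners: bed x -290 to -90 mm, y 32 to 60 mm either side. Steel fences outside them: bed x -290 to -62 mm, inner faces y +-53.5 mm, 30 mm above the bed.
- channel (a point): Point on the floor of the open channel between the runners (bed x -190, y 0, level with the bed); axes as bed. The channel is 64 mm wide and open at the rear end (bed x -290 mm), above, and towards the bed, so that fingers can travel along it behind the board and go down behind its rear edge.
- far_jaw_face (a point): Point on the inner upright face of the far jaw (y 0, 7 mm above the bed): at bed x +69 mm at rest. Aluminium block 104 mm wide, 27.5 mm high. A lip along its top overhangs the bed by 10 mm from this face (to bed x +59 mm at rest); the lip's underside is 19.5 mm above the bed.
- far_jaw (a joint): Travel of the far jaw towards +x of the bed, m: 0 at rest, at most 0.018. Spring 1000 N/m with 2 N preload (14 N at 12 mm).
- near_jaw_face (a point): Point in the plane of the near jaw's inner upright face (y 0, 7 mm above the bed): bed x -69 mm at rest. The near jaw is two aluminium prongs that move together, each 14 mm wide at y +-41 mm, 30 mm long behind this face, 15 mm high, no lip; 68 mm free between them. Jaw gap at rest 138 mm: a seated 150 mm board holds each jaw about 6 mm back.
- near_jaw (a joint): Travel of the near jaw towards -x of the bed, m: 0 at rest, at most 0.018. Same spring as the far jaw.
- board_mid (a point): Centre of the loose plain wooden cutting board, 150 mm (x) by 100 mm (y) by 14 mm thick, about 0.16 kg; its centre is half its thickness up. It starts flat on the runners between the fences (underside 17 mm above the bed), its +x end (front edge) towards the bed; x axis along its length.
- spreader_handle (a point): Centre of the dark wooden handle (70 mm long along its x, 24 mm wide in y, 26 mm high) of the loose spreader, about 0.09 kg, lying across the bed between the jaws; half-way up, 13 mm above the surface it lies on. A steel blade, 32 mm wide and 4 mm thick, runs from the handle's +x end to 90 mm from this point, 6 to 10 mm above the surface the handle lies on.
- spreader_tip (a point): Point near the blade's end, 88 mm from the handle centre along the spreader's +x, 8 mm above the surface that it lies on.
- board: The same cutting board, with origin at the centre of its underside, axes as board_mid.
- spreader: The same spreader, with origin under the handle's centre, on its underside, axes as spreader_handle.
- tray: Empty open grey plastic tool tray fixed on the counter, 190 mm (x) by 130 mm (y) outside, 45 mm high, walls and floor 5 mm; origin at the centre of its underside.
- jar: Bystander: amber glass jar, 64 mm diameter, 115 mm tall, upright beside the holder; origin at the centre of its underside.
- tin: Bystander: plain metal tin, 68 mm diameter, 95 mm tall, upright beside the holder; origin at the centre of its underside.
- nougat: Bystander: stack of three nougat blocks stuck together, 60 by 60 mm, 75 mm tall, beside the holder; origin at the centre of its underside.
Mind the look-alikes: they are no part of the job. Of the things that look like the spreader, the largest one is meant.

How it is judged (in metres and radians):
On the way, in this order (a step that is already met when the one before it is completed fails the run):
1. the spreader lies wholly inside the tray, let go (x of spreader_handle in the frame of tray between -0.092 and 0.092 m and y of spreader_handle in the frame of tray between -0.062 and 0.062 m and z of each of spreader_handle, spreader_tip in the frame of tray below 0.045 m and x of spreader_tip in the frame of tray between -0.092 and 0.092 m and y of spreader_tip in the frame of tray between -0.062 and 0.062 m and contact force between the fingers and spreader below 0.1 N and linear speed of spreader below 0.03 m/s), for 0.2 s.
2. the board's front edge is in the far jaw, under the lip, and presses the jaw at least 9 mm back (value of joint far_jaw above 0.009 m and x of board_mid in the frame of bed above -0.001 m), for 0.05 s.
At the end, for the whole second after the job is handed in: Board flat on the bed (tilt < 0.04 rad, centre 4 to 11 mm above it), square within 0.08 rad, centred within 5 mm along and 12 mm across, both jaws pressed back > 2 mm; spreader handle centre and tip inside the tray below its rim; both at rest (x of board_mid in the frame of bed between -0.005 and 0.005 m and y of board_mid in the frame of bed between -0.012 and 0.012 m and z of board_mid in the frame of bed between 0.004 and 0.011 m and angle between board_mid's own z axis and vertical below 0.04 rad and angle between the x axis of board_mid and the x axis of bed, either way round below 0.08 rad and value of joint each of far_jaw, near_jaw above 0.002 m and x of spreader_handle in the frame of tray between -0.092 and 0.092 m and y of spreader_handle in the frame of tray between -0.062 and 0.062 m and z of each of spreader_handle, spreader_tip in the frame of tray below 0.045 m and x of spreader_tip in the frame of tray between -0.092 and 0.092 m and y of spreader_tip in the frame of tray between -0.062 and 0.062 m and linear speed of each of board, spreader below 0.01 m/s); the robot touches nothing.
It fails at once if the glass jar is shifted more than 20 mm or tipped (distance of jar from where it was at the start of the episode above 0.02 m or angle between jar's own z axis and vertical above 0.25 rad).
It fails at once if the metal tin is shifted more than 20 mm or tipped (distance of tin from where it was at the start of the episode above 0.02 m or angle between tin's own z axis and vertical above 0.25 rad).
It fails at once if the nougat stack is shifted more than 20 mm or tipped (distance of nougat from where it was at the start of the episode above 0.02 m or angle between nougat's own z axis and vertical above 0.25 rad).
It also fails if it takes over 66 s, if anything falls off the work surface, if the arm or the gripper's body presses on something with over 40 N, if the wrist force passes 120 N, or if a joint passes its speed limit or range.

## Robot

A 6-joint arm with a two-finger parallel gripper is mounted at the origin on the work surface. World frame = base frame: x ahead of the robot, y to its left, z up, the work surface at z = 0. Lengths are in m, angles in degrees, forces in N, time in s.
With the tool pointing down it reaches from about 0.375 to 0.9 m from the base axis. Payload 3.1 kg.
Tool frame: the origin (TCP) lies at the very end of the fingers, on their centre line; the grasp point (between the pads) lies 19 mm behind it (bot.tcp_to_grasp is the distance from the TCP to the grasp point, in m); z points along the fingers, y is the direction in which the jaws open and shut (so a half turn about z gives the same grasp; the last joint's range is limited). The gripper opens to 87 mm and grips with 3 to 60 N. Pads are 19 mm wide; open, the fingers measure 117 mm over their backs; the gripper's body (75 mm by 190 mm) begins 51 mm behind the grasp point.
Start: joints at [61.049, 30.224, 82.088, -0, 67.689, -10.227], TCP at [0.201, 0.592, 0.223] pointing down, gripper open.
Joint ranges: [-176.69, 176.69], [-43.24, 126.21], [12.49, 139.97], [-82, 262], [0, 151.66], [-163.58, 163.58]. Speed limits (degrees/s): [159.86, 159.86, 180, 180, 180, 180].

## Interface

Orientations are given as a 3x3 rotation matrix whose columns are the frame's x, y, z axes.
In Python, from rig import telemetry, eyes, order, bot gives the robot as it stands. The module is installed in compiled form; this text tells all that it offers.
- The arm moves only by the tool servo_tool, never from a script. Its argument "targets" is a list of rows, each a list of 2 entries, a list of its own where there are three numbers: the shift along the tool's x, y, z in m, then the turn, a rotation vector about the tool's x, y, z in rad. In form: [[[tx, ty, tz], [wx, wy, wz]], ...]. A call has 1 to 12 rows; each row is the pose to reach, as a shift and turn from the pose commanded when the call began, along the tool's axes at that moment; what a row does not reach only later rows make up. A row lasts 1/8 s, in which the tool goes at most 62.5 mm and 10.7 degrees, less where a joint would pass 70% of its speed; a pose out of reach is approached as far as the arm can. A call with a gripper value outside its range is refused whole. "gripper" is the finger opening in m, from 0 to 0.087, set as the call begins (left out, the last holds). The fingers move at their own pace and stop on an object; the grip force is fixed at half the most. Time passes only in rows, so rows that repeat a pose let the fingers close. It gives the time, the measured TCP pose, the force and the opening at its end, in the units of the state.
- telemetry.read_state(): the state, without advancing time (a new reading comes with each control period).
- eyes.capture(name): name is "scene" or "top"; returns a dict with "pixels" (400x640x3 uint8, blue, green, red), "intrinsics" (3x3 intrinsics, pixels), "k1" (the pictures are not rectified: a ray, as slopes to the right and down, at radius r is drawn at 1 + k1 r^2 times it, then the intrinsics apply), "extrinsics" (4x4, takes a point from camera to world coordinates). Camera axes: x right, y down, z forward; pixel columns grow to the right and rows downward; lengths in m; the calibration is good to about 2 mm. A picture is of the moment at which its call begins. There is no depth.
- order.hand_in(): hands the job in, once; it reports no verdict.
The state is a dict: "time_s": time; "joint_positions": joint angles; "qvel": joint speeds; "tau": joint torques, N m; "position": TCP position; "tcp_rot": TCP orientation; "force": force on the tool from outside, world axes, zero at the start; "moment": the same for the moment, N m; "opening": opening from 0.0 (shut) to 1.0 (fully open).
Only numpy, scipy, OpenCV 4.12 (cv2) and the standard library are available. Lean on these libraries where they do the work, as an engineer would, in place of code of your own. Each camera call takes 0.05 s, during which the arm holds its last target. There are 200 camera calls.

## Working session

There is one attempt and no reset: what is moved stays moved. The work goes in short steps, Python scripts to look and compute and a tool call to move; the robot and the scene stay as the last step left them, time stands still between calls to the robot, and variables do not carry over. Pictures are saved under pics/ and viewed, about 8 in all and at most 12, crops included, and the job is handed in when it is done.

Besides the shell and the picture viewer there is one more tool, called after "Call:" by a JSON object that holds its "name" and its "arguments", one argument or row to a line. servo_tool: Moves the arm, as the interface text tells. Its arguments: {"type":"object","properties":{"targets":{"type":"array","items":{"type":"array"}},"gripper":{"type":"number"}},"required":["targets"]}

```bash
mkdir -p pics; python3 - <<'E'
from rig import telemetry, eyes, order, bot
import cv2,numpy as np,pickle
d={}
for n in("scene","top"):
    c=eyes.capture(n);d[n]=c;cv2.imwrite(f"pics/{n}0.png",c["pixels"]);print(n,np.round(c["intrinsics"],1).tolist(),c["k1"],np.round(c["extrinsics"],3).tolist())
pickle.dump(d,open("c0.pkl","wb"))
s=telemetry.read_state();print(s)
E
```

```text
scene [[431.3, 0.0, 325.7], [0.0, 431.3, 200.9], [0.0, 0.0, 1.0]] -0.08458468414519718 [[0.473, 0.571, -0.671, 1.163], [0.881, -0.302, 0.364, -0.198], [0.005, -0.763, -0.646, 0.646], [0.0, 0.0, 0.0, 1.0]]
top [[364.6, 0.0, 316.4], [0.0, 364.6, 201.0], [0.0, 0.0, 1.0]] -0.06756794287200661 [[-0.126, -0.968, 0.219, 0.427], [-0.992, 0.121, -0.033, 0.117], [0.005, -0.222, -0.975, 0.791], [0.0, 0.0, 0.0, 1.0]]
{'time_s': 0.1, 'joint_positions': array([ 6.10497476e+01,  3.02724629e+01,  8.21498890e+01,  8.37817211e-04,
        6.76892567e+01, -1.02260628e+01]), 'qvel': array([-0.01568065, -0.18782623, -0.19568744,  0.04741877,  0.02601685,
       -0.04070508]), 'tau': array([-7.22428267e-04, -4.40985775e+01, -1.77149230e+01,  6.34684274e-02,
        5.34146593e-02, -2.25147909e-05]), 'position': array([0.20026161, 0.59134612, 0.22167742]), 'tcp_rot': array([[-9.47072877e-01,  3.21017219e-01, -9.54735829e-04],
       [ 3.21018438e-01,  9.47071423e-01, -1.69797392e-03],
       [ 3.59124152e-04, -1.91459285e-03, -9.99998103e-01]]), 'force': array([-0.36346037, -0.06413483,  0.47384991]), 'moment': array([-0.05973239, -0.04858679,  0.02710452]), 'opening': 0.9988918884704945}
```

View pics/scene0.png

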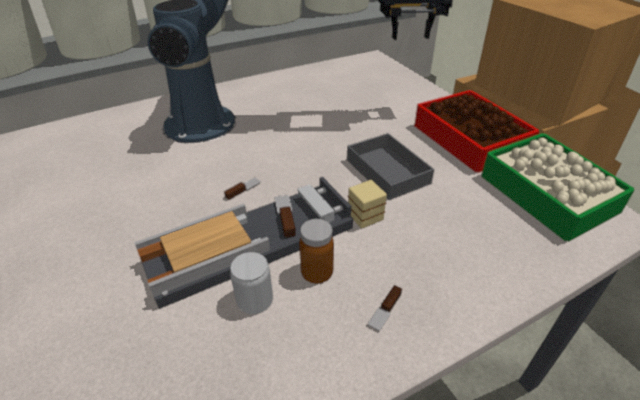

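View pics/top0.png

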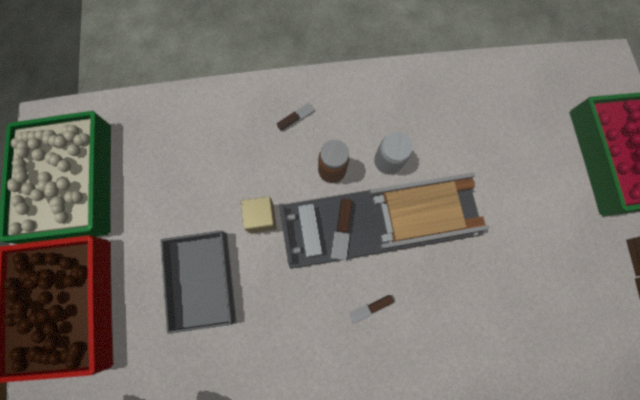

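Both views show the holder with the board at about (427,210) in the top view, the spreader across the bed at (343,228), the tray at (198,281), and the jar (334,160), tin (395,152) and nougat (258,213). Two smaller look-alikes lie off the holder.

```bash
cat > h.py <<'E'
import numpy as np,cv2
def ray(c,uv):
    K,E=c["intrinsics"],c["extrinsics"]
    uv=np.atleast_2d(np.float64(uv))
    n=cv2.undistortPoints(uv.reshape(-1,1,2),K,np.array([c["k1"],0,0,0.]))[:,0]
    d=np.c_[n,np.ones(len(n))]@E[:3,:3].T
    return E[:3,3],d
def onz(c,uv,z):
    o,d=ray(c,uv);return o+d*((z-o[2])/d[:,2])[:,None]
def proj(c,P):
    E=c["extrinsics"];R=E[:3,:3]
    return cv2.projectPoints(np.float64(P).reshape(-1,1,3),cv2.Rodrigues(R.T)[0],-R.T@E[:3,3],c["intrinsics"],np.array([c["k1"],0,0,0.]))[0][:,0]
E
python3 - <<'E'
import pickle,cv2,numpy as np
from h import *
d=pickle.load(open("c0.pkl","rb"));t=d["top"];im=t["pixels"]
cv2.imwrite("pics/topz.png",cv2.resize(im[165:280,270:500],None,fx=3.4,fy=3.4,interpolation=cv2.INTER_CUBIC))
hsv=cv2.cvtColor(im,cv2.COLOR_BGR2HSV)
for u,v in[(427,210),(345,210),(341,245),(198,281),(168,281),(258,213),(310,230),(395,150),(334,150),(470,222),(290,255)]:print((u,v),hsv[v,u])
def rect(name,m,z,roi):
    u0,v0,u1,v1=roi;M=np.zeros_like(m);M[v0:v1,u0:u1]=m[v0:v1,u0:u1]
    cs=cv2.findContours(M,cv2.RETR_EXTERNAL,cv2.CHAIN_APPROX_NONE)[0];c=max(cs,key=cv2.contourArea)
    P=onz(t,c[:,0],z)[:,:2].astype(np.float32);(cx,cy),wh,a=cv2.minAreaRect(P)
    print(name,"c",round(cx,4),round(cy,4),"wh",np.round(wh,4),"ang",round(a,2),"area",cv2.contourArea(c))
H,S,V=cv2.split(hsv)
wood=((H>8)&(H<25)&(S>80)&(V>110)).astype(np.uint8)
rect("board",wood,.061,(370,170,475,255))
brown=((S>90)&(V<110)&((H<12)|(H>170))).astype(np.uint8)
rect("handle",brown,.056,(325,190,360,240))
dark=((V<110)&(S<60)).astype(np.uint8)
rect("tray",dark,.045,(150,220,245,345))
yel=((H>15)&(H<35)&(S>60)).astype(np.uint8)
rect("nougat",yel,.075,(230,185,280,240))
E
```

```text
(427, 210) [ 17 110 149]
(345, 210) [ 11 113  68]
(341, 245) [ 90   4 137]
(198, 281) [105   9 108]
(168, 281) [75 13 39]
(258, 213) [ 24  71 172]
(310, 230) [ 96   8 153]
(395, 150) [ 98   7 145]
(334, 150) [ 80   6 128]
(470, 222) [ 12 129 107]
(290, 255) [105   7  70]
board c 0.5458 -0.1463 wh [0.1024 0.1931] ang 2.22 area 3428.0
handle c 0.5566 0.0391 wh [0.0204 0.0656] ang 74.2 area 233.5
tray c 0.4624 0.3428 wh [0.1888 0.1561] ang 1.21 area 6966.5
nougat c 0.5751 0.2121 wh [0.0669 0.0624] ang 1.62 area 914.5
```

View pics/topz.png

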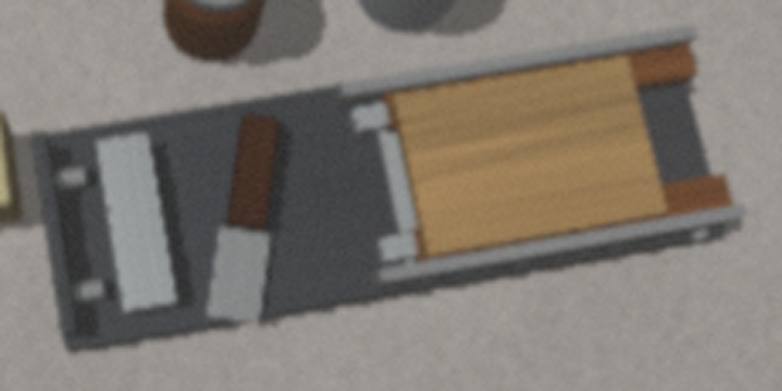

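The zoom shows the far jaw lip (crop 97–178, 133–310), the spreader handle (255,170), its blade (240,275), the board corners and the two fences.

```bash
python3 - <<'E'
import pickle,cv2,numpy as np
from h import *
d=pickle.load(open("c0.pkl","rb"));t=d["top"]
def C(p,z):return onz(t,np.array(p)/3.4+[270,165],z)[:,:2]
def show(n,P):print(n,np.round(P,4).tolist())
b=C([(390,97),(630,57),(667,212),(425,257)],.061);show("board",b);print(b.mean(0),np.linalg.norm(b-np.roll(b,-1,0),axis=1))
f=C([(343,88),(693,33),(742,212),(380,275)],.060);show("fence",f);print(np.linalg.norm(f-np.roll(f,-1,0),axis=1))
ax=(f[0]+f[3]-f[1]-f[2]);ax/=np.linalg.norm(ax);print("ax",ax,np.degrees(np.arctan2(ax[1],ax[0])))
ab=(b[0]+b[3]-b[1]-b[2]);print("board ang",np.degrees(np.arctan2(ab[1],ab[0])))
bed=f.mean(0)+.176*ax;print("bed from fences",bed)
ay=np.array([-ax[1],ax[0]])
def inb(P):P=P-bed;return np.round(np.c_[P@ax,P@ay],4).tolist()
print("board in bed",inb(b))
print("lip",inb(C([(97,138),(148,133),(178,303),(127,310)],.0575)))
print("stop",inb(C([(37,137),(72,347)],.060)))
print("base bottom corner/edges z.03",inb(C([(330,88),(380,305)],.03)))
print("prongs z.045",inb(C([(350,110),(385,100),(380,238),(415,235),(383,135),(400,232)],.045)))
h=C([(245,114),(279,119),(263,228),(229,224)],.056);print("handle bed",inb(h),"mid",h.mean(0),np.linalg.norm(h-np.roll(h,-1,0),axis=1))
bl=C([(218,228),(270,230),(258,320),(207,317)],.040);print("blade",inb(bl),bl.mean(0))
tip=bl[2:].mean(0);hr=h[:2].mean(0);v=tip-hr;print("spr dir world",np.degrees(np.arctan2(v[1],v[0])),np.linalg.norm(v))
# scene camera check
s=d["scene"];im=s["pixels"]
cv2.imwrite("pics/sz.png",cv2.resize(im[120:315,120:450],None,fx=2.4,fy=2.4,interpolation=cv2.INTER_CUBIC))
E
```

```text
board [[0.5894, -0.0498], [0.5961, -0.2027], [0.4982, -0.205], [0.4905, -0.0543]]
[ 0.54352809 -0.12791857] [0.1530669  0.09794789 0.15092378 0.09904661]
fence [[0.5988, -0.0223], [0.6067, -0.2465], [0.4922, -0.2518], [0.4835, -0.0261]]
[0.22427841 0.11461244 0.225782   0.11538485]
ax [-0.03696686  0.99931649] 92.11852765324402
board ang 92.7036036467553
bed from fences [0.5387838 0.0392076]
board in bed [[-0.0908, -0.0473], [-0.2438, -0.0483], [-0.2425, 0.0496], [-0.0916, 0.0517]]
lip [[0.089, -0.0516], [0.0581, -0.0497], [0.0571, 0.0542], [0.0874, 0.0534]]
stop [[0.1247, -0.0575], [0.1223, 0.0696]]
base bottom corner/edges z.03 [[-0.0615, -0.0658], [-0.0656, 0.0736]]
prongs z.045 [[-0.0683, -0.0466], [-0.0911, -0.0493], [-0.0707, 0.0347], [-0.0922, 0.0364], [-0.0853, -0.0277], [-0.0835, 0.0331]]
handle bed [[-0.0022, -0.0522], [-0.0221, -0.0458], [-0.0004, 0.0184], [0.0192, 0.0127]] mid [0.55552314 0.03845864] [0.02091726 0.06771756 0.0204401  0.06833959]
blade [[0.0249, 0.012], [-0.0062, 0.0183], [0.0108, 0.0708], [0.0407, 0.064]] [0.49689749 0.05521811]
spr dir world 164.0824997623254 0.12234899389813524
```

View pics/sz.png

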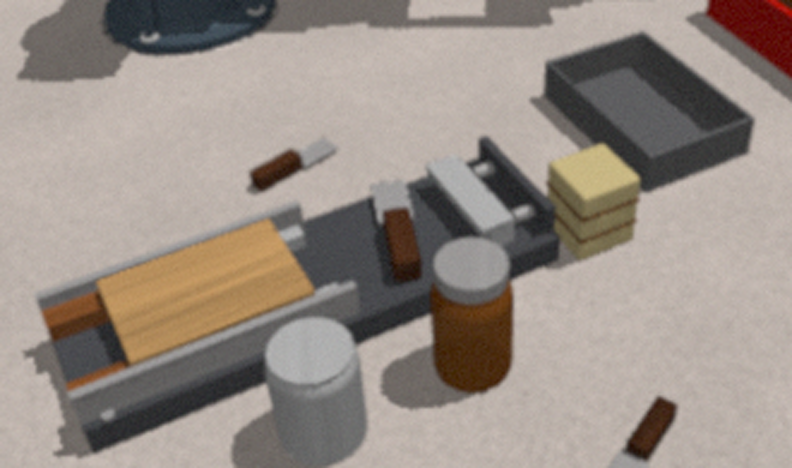

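The scene view confirms the layout: the jar (473,315 in the crop) and the tin (317,390) are close on the holder's −y side, and the tray at (645,105) is empty. Next I get bystander and tray positions.

```bash
python3 - <<'E'
import pickle,cv2,numpy as np
from h import *
d=pickle.load(open("c0.pkl","rb"));t=d["top"];s=d["scene"]
a=np.radians(92.8);ax=np.array([np.cos(a),np.sin(a)]);ay=np.array([-ax[1],ax[0]]);bed=np.array([.5365,.0391])
def inb(P):P=P[:,:2]-bed;return np.round(np.c_[P@ax,P@ay],3).tolist()
def S(p,z):return onz(s,np.array(p)/2.4+[120,120],z)
for n,z,pt,ps in(("jar",.115,(334,151),(471,266)),("tin",.095,(397,147),(312,350))):
    A=onz(t,pt,z);B=S([ps],z);print(n,A.round(3),B.round(3),inb(A),inb(B))
N=S([(547,168),(607,147),(640,180),(580,200)],.075);print("nougat",N.mean(0).round(3),inb(N))
T=S([(545,65),(641,34),(751,119),(653,158)],.045);print("tray scene",T.round(3).tolist(),T.mean(0))
hs=S([(383,212),(409,208),(420,250),(396,253)],.056);print("handle scene",hs.mean(0),hs.round(3).tolist())
im=t["pixels"];g=im.mean(2)
m=(g<75).astype(np.uint8)
cv2.imwrite("pics/tray.png",cv2.resize(im[215:345,145:285],None,fx=4,fy=4,interpolation=cv2.INTER_CUBIC))
fs=S([(38,297),(300,207),(357,288),(70,395)],.06);print("fence scene",inb(fs))
E
```

```text
jar [[0.675 0.047 0.115]] [[0.676 0.047 0.115]] [[0.001, -0.139]] [[0.001, -0.14]]
tin [[ 0.675 -0.084  0.095]] [[ 0.681 -0.081  0.095]] [[-0.129, -0.133]] [[-0.127, -0.138]]
nougat [0.587 0.214 0.075] [[0.141, -0.031], [0.204, -0.034], [0.201, -0.087], [0.141, -0.082]]
tray scene [[0.379, 0.288, 0.045], [0.374, 0.413, 0.045], [0.557, 0.42, 0.045], [0.563, 0.297, 0.045]] [0.46823205 0.35441937 0.045     ]
handle scene [0.5560378  0.04246944 0.056     ] [[0.527, 0.038, 0.056], [0.533, 0.06, 0.056], [0.585, 0.046, 0.056], [0.579, 0.027, 0.056]]
fence scene [[-0.285, 0.054], [-0.062, 0.048], [-0.061, -0.066], [-0.287, -0.059]]
```

View pics/tray.png

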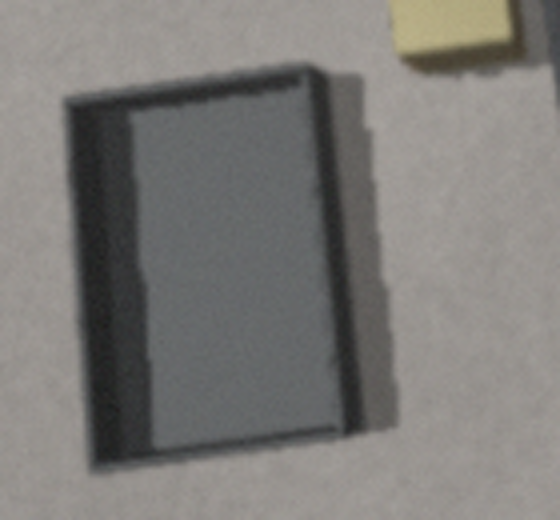

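The tray crop shows it empty, with rim corners (65,100), (312,67), (342,435) and (92,470). Next is a converter from world goals to tool-axis shifts.

```bash
cat > go.py <<'E'
import sys,numpy as np
from rig import telemetry
from scipy.spatial.transform import Rotation as Ro
s=telemetry.read_state();R=s["tcp_rot"];p=s["position"]
print("t",round(s["time_s"],2),"p",p.round(4),"yaw y",round(np.degrees(np.arctan2(R[1,1],R[0,1])),2),"tiltz",R[:,2].round(4),"F",s["force"].round(1),"open",round(s["opening"]*87,1),"j",s["joint_positions"].round(0))
if len(sys.argv)>1:
    x,y,z,h=map(float,sys.argv[1:5]);h=np.radians(h);Y=np.array([np.cos(h),np.sin(h),0]);Z=np.array([0,0,-1.])
    G=np.c_[np.cross(Y,Z),Y,Z]
    print("shift",(R.T@(np.array([x,y,z])-p)).round(4),"turn",Ro.from_matrix(R.T@G).as_rotvec().round(4))
E
python3 go.py 0.551 0.041 0.15 74
python3 - <<'E'
import pickle,numpy as np
from h import *
t=pickle.load(open("c0.pkl","rb"))["top"]
P=onz(t,np.array([(65,100),(312,67),(342,435),(92,470)])/4+[145,215],.045);print(P.round(3).tolist(),P.mean(0))
E
```

```text
t 0.1 p [0.2003 0.5913 0.2217] yaw y 71.28 tiltz [-0.001  -0.0017 -1.    ] F [-0.4 -0.1  0.5] open 86.9 j [ 61.  30.  82.   0.  68. -10.]
shift [-0.5089 -0.4085  0.0723] turn [-0.0019 -0.0004 -0.0476]
[[0.553, 0.421, 0.045], [0.554, 0.292, 0.045], [0.37, 0.291, 0.045], [0.367, 0.416, 0.045]] [0.4611238  0.35494219 0.045     ]
```

Call:
{"name": "servo_tool", "arguments": {
  "targets": [
    [[-0.042, -0.034, 0.006], [0, 0, -0.004]],
    [[-0.084, -0.068, 0.012], [0, 0, -0.008]],
    [[-0.127, -0.102, 0.018], [0, 0, -0.012]],
    [[-0.17, -0.136, 0.024], [0, 0, -0.016]],
    [[-0.212, -0.17, 0.03], [0, 0, -0.02]],
    [[-0.254, -0.204, 0.036], [0, 0, -0.024]],
    [[-0.297, -0.238, 0.042], [0, 0, -0.028]],
    [[-0.34, -0.272, 0.048], [0, 0, -0.032]],
    [[-0.382, -0.306, 0.054], [0, 0, -0.036]],
    [[-0.424, -0.34, 0.06], [0, 0, -0.04]],
    [[-0.467, -0.374, 0.066], [0, 0, -0.044]],
    [[-0.509, -0.4085, 0.072], [0, 0, -0.0476]]
  ],
  "gripper": 0.05
}}

```text
time_s: 1.6
position: [0.5522, 0.04, 0.15]
tcp_rot: [[-0.961, 0.276, -0.0], [0.276, 0.961, 0.0], [0.001, 0.0, -1.0]]
force: [0.7, 0.4, 0.2]
opening: 0.57
```

Call:
{"name": "servo_tool", "arguments": {
  "targets": [
    [[0, 0, 0], [0, 0, 0]],
    [[0, 0, 0], [0, 0, 0]]
  ]
}}

```text
time_s: 1.85
position: [0.5505, 0.0419, 0.15]
tcp_rot: [[-0.961, 0.276, -0.002], [0.276, 0.961, 0.001], [0.002, 0.0, -1.0]]
force: [0.4, 0.6, -0.3]
opening: 0.574
```

```bash
python3 go.py 0.551 0.041 0.034 74; python3 - <<'E'
from rig import eyes
import cv2
c=eyes.capture("top")["pixels"];cv2.imwrite("pics/t1.png",cv2.resize(c[140:280,270:420],None,fx=4,fy=4,interpolation=cv2.INTER_CUBIC))
E
```

```text
t 1.85 p [0.5505 0.0419 0.15  ] yaw y 73.96 tiltz [-2.2e-03  7.0e-04 -1.0e+00] F [ 0.4  0.6 -0.3] open 49.9 j [ -7.  30.  97.   0.  53. -81.]
shift [-0.001  -0.0007  0.116 ] turn [ 0.     -0.0023 -0.0007]
```

Call:
{"name": "servo_tool", "arguments": {
  "targets": [
    [[0, 0, 0.025], [0, 0, 0]],
    [[0, 0, 0.05], [0, 0, 0]],
    [[0, 0, 0.075], [0, 0, 0]],
    [[0, 0, 0.095], [0, 0, 0]],
    [[0, 0, 0.108], [0, 0, 0]],
    [[0, 0, 0.116], [0, 0, 0]],
    [[0, 0, 0.116], [0, 0, 0]],
    [[0, 0, 0.116], [0, 0, 0]]
  ]
}}

```text
time_s: 2.9
position: [0.552, 0.0417, 0.0351]
tcp_rot: [[-0.961, 0.275, 0.001], [0.275, 0.961, -0.0], [-0.001, 0.0, -1.0]]
force: [0.1, -0.1, 0.3]
opening: 0.575
```

Call:
{"name": "servo_tool", "arguments": {
  "targets": [
    [[0, 0, 0], [0, 0, 0]],
    [[0, 0, 0], [0, 0, 0]],
    [[0, 0, 0], [0, 0, 0]],
    [[0, 0, 0], [0, 0, 0]],
    [[0, 0, 0], [0, 0, 0]],
    [[0, 0, 0], [0, 0, 0]]
  ],
  "gripper": 0.01
}}

```text
time_s: 3.65
position: [0.5516, 0.0415, 0.0347]
tcp_rot: [[-0.961, 0.276, 0.0], [0.276, 0.961, -0.0], [-0.0, -0.0, -1.0]]
force: [-0.2, -0.5, 2.6]
opening: 0.275
```

Call:
{"name": "servo_tool", "arguments": {
  "targets": [
    [[0, 0, -0.03], [0, 0, 0]],
    [[0, 0, -0.06], [0, 0, 0]],
    [[0, 0, -0.09], [0, 0, 0]],
    [[0, 0, -0.116], [0, 0, 0]],
    [[0, 0, -0.116], [0, 0, 0]]
  ]
}}

```text
time_s: 4.28
position: [0.5528, 0.0416, 0.152]
tcp_rot: [[-0.961, 0.276, 0.004], [0.276, 0.961, -0.0], [-0.004, 0.001, -1.0]]
force: [-0.7, -0.1, -0.8]
opening: 0.274
```

```bash
python3 go.py 0.4885 0.355 0.15 91.5; python3 - <<'E'
from rig import eyes
import cv2,numpy as np
c=eyes.capture("scene")["pixels"];d=eyes.capture("top")["pixels"]
f=lambda a:cv2.resize(a,(400,400),interpolation=cv2.INTER_CUBIC)
cv2.imwrite("pics/t2.png",np.hstack([f(c[100:300,200:400]),f(d[120:320,240:440])]))
E
```

```text
t 4.28 p [0.5528 0.0416 0.152 ] yaw y 74.01 tiltz [ 4.3e-03 -4.0e-04 -1.0e+00] F [-0.7 -0.1 -0.8] open 23.8 j [ -7.  30.  96.   0.  53. -81.]
shift [0.1482 0.2836 0.0016] turn [ 1.000e-04  4.300e-03 -3.053e-01]
```

View pics/t2.png

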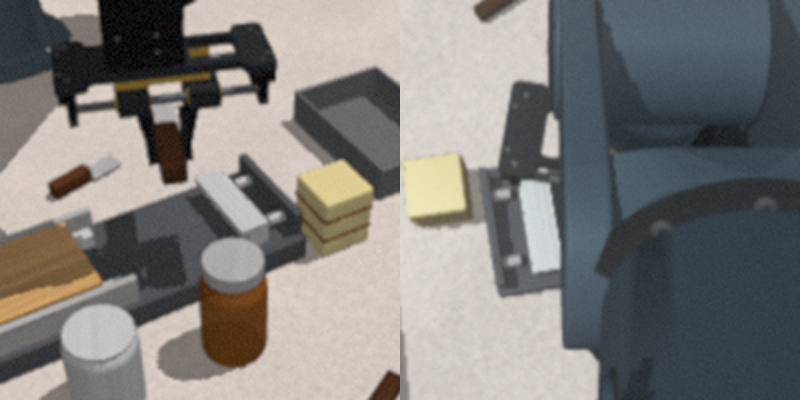

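The spreader is held (opening 23.8 mm) and lifted level, at (170,150) in the left half. The bystanders have not moved.

Call:
{"name": "servo_tool", "arguments": {
  "targets": [
    [[0.02, 0.04, 0], [0, 0, -0.04]],
    [[0.04, 0.08, 0], [0, 0, -0.08]],
    [[0.062, 0.12, 0], [0, 0, -0.125]],
    [[0.085, 0.16, 0], [0, 0, -0.17]],
    [[0.105, 0.2, 0], [0, 0, -0.215]],
    [[0.125, 0.24, 0], [0, 0, -0.26]],
    [[0.14, 0.27, 0], [0, 0, -0.29]],
    [[0.149, 0.2836, 0], [0, 0, -0.305]],
    [[0.149, 0.2836, 0], [0, 0, -0.305]],
    [[0.149, 0.2836, 0], [0, 0, -0.305]]
  ]
}}

```text
time_s: 5.62
position: [0.4864, 0.354, 0.15]
tcp_rot: [[-1.0, -0.025, -0.001], [-0.025, 1.0, -0.001], [0.001, -0.001, -1.0]]
force: [-0.8, 0.1, -1.8]
opening: 0.269
```

```bash
python3 go.py 0.488 0.355 0.012 91.5; python3 - <<'E'
from rig import eyes
import cv2,numpy as np
c=eyes.capture("scene")["pixels"]
cv2.imwrite("pics/t3.png",cv2.resize(c[60:260,290:490],(500,500),interpolation=cv2.INTER_CUBIC))
E
```

```text
t 5.62 p [0.4864 0.354  0.15  ] yaw y 91.42 tiltz [-0.0011 -0.0012 -1.    ] F [-0.8  0.1 -1.8] open 23.4 j [ 25.  34.  89.  -0.  57. -66.]
shift [-0.0018  0.0011  0.138 ] turn [-0.0012 -0.0012 -0.0014]
```

View pics/t3.png

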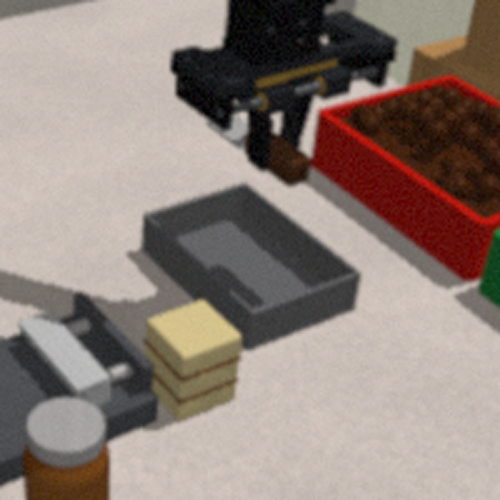

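The spreader hangs over the tray, long axes aligned. I lower it and release.

Call:
{"name": "servo_tool", "arguments": {
  "targets": [
    [[0, 0, 0.03], [0, 0, 0]],
    [[0, 0, 0.06], [0, 0, 0]],
    [[0, 0, 0.09], [0, 0, 0]],
    [[0, 0, 0.115], [0, 0, 0]],
    [[0, 0, 0.13], [0, 0, 0]],
    [[0, 0, 0.138], [0, 0, 0]],
    [[0, 0, 0.138], [0, 0, 0]],
    [[0, 0, 0.138], [0, 0, 0]]
  ]
}}

```text
time_s: 6.68
position: [0.4871, 0.3556, 0.0134]
tcp_rot: [[-1.0, -0.026, 0.002], [-0.026, 1.0, 0.001], [-0.002, 0.001, -1.0]]
force: [0.5, -0.3, -0.9]
opening: 0.272
```

Call:
{"name": "servo_tool", "arguments": {
  "targets": [
    [[0, 0, 0], [0, 0, 0]],
    [[0, 0, 0], [0, 0, 0]],
    [[0, 0, 0], [0, 0, 0]],
    [[0, 0, 0], [0, 0, 0]]
  ],
  "gripper": 0.05
}}

```text
time_s: 7.18
position: [0.4865, 0.3554, 0.0127]
tcp_rot: [[-1.0, -0.026, 0.0], [-0.026, 1.0, 0.0], [-0.0, 0.0, -1.0]]
force: [-0.4, 0.3, -0.4]
opening: 0.559
```

Call:
{"name": "servo_tool", "arguments": {
  "targets": [
    [[0, 0, -0.03], [0, 0, 0]],
    [[0, 0, -0.07], [0, 0, 0]],
    [[0, 0, -0.11], [0, 0, 0]],
    [[0, 0, -0.15], [0, 0, 0]],
    [[0, 0, -0.15], [0, 0, 0]],
    [[0, 0, -0.15], [0, 0, 0]]
  ],
  "gripper": 0.0
}}

```text
time_s: 7.92
position: [0.4858, 0.355, 0.1621]
tcp_rot: [[-1.0, -0.026, -0.001], [-0.026, 1.0, -0.0], [0.001, -0.0, -1.0]]
force: [0.8, 0.3, 0.2]
opening: 0.031
```

```bash
python3 go.py 0.5484 -0.2355 0.16 2.2
```

```text
t 7.92 p [0.4858 0.355  0.1621] yaw y 91.48 tiltz [-1.e-03 -5.e-04 -1.e+00] F [0.8 0.3 0.2] open 2.7 j [ 26.  33.  89.   0.  59. -66.]
shift [-0.0473 -0.592   0.0023] turn [-1.1000e-03 -4.0000e-04  1.5582e+00]
```

Call:
{"name": "servo_tool", "arguments": {
  "targets": [
    [[-0.004, -0.05, 0], [0, 0, 0.13]],
    [[-0.008, -0.1, 0], [0, 0, 0.26]],
    [[-0.012, -0.15, 0], [0, 0, 0.39]],
    [[-0.016, -0.2, 0], [0, 0, 0.52]],
    [[-0.02, -0.25, 0], [0, 0, 0.65]],
    [[-0.024, -0.3, 0], [0, 0, 0.78]],
    [[-0.028, -0.35, 0], [0, 0, 0.91]],
    [[-0.032, -0.4, 0], [0, 0, 1.04]],
    [[-0.036, -0.45, 0], [0, 0, 1.17]],
    [[-0.04, -0.5, 0], [0, 0, 1.3]],
    [[-0.044, -0.55, 0], [0, 0, 1.43]],
    [[-0.047, -0.592, 0.002], [0, 0, 1.558]]
  ]
}}

```text
time_s: 9.43
position: [0.5478, -0.2368, 0.1586]
tcp_rot: [[-0.033, 0.999, -0.003], [0.999, 0.033, 0.002], [0.002, -0.003, -1.0]]
force: [-0.1, 1.0, -0.5]
opening: 0.005
```

Call:
{"name": "servo_tool", "arguments": {
  "targets": [
    [[0, 0, 0], [0, 0, 0]],
    [[0, 0, 0], [0, 0, 0]]
  ]
}}

```text
time_s: 9.68
position: [0.5474, -0.2342, 0.1589]
tcp_rot: [[-0.039, 0.999, -0.003], [0.999, 0.039, 0.003], [0.003, -0.003, -1.0]]
force: [1.0, 0.2, 0.5]
opening: 0.01
```

```bash
python3 go.py 0.5484 -0.2355 0.044 2.2; python3 - <<'E'
from rig import eyes
import cv2,numpy as np,pickle
s=eyes.capture("scene");t=eyes.capture("top");pickle.dump({"scene":s,"top":t},open("c1.pkl","wb"))
f=lambda a:cv2.resize(a,(400,400),interpolation=cv2.INTER_CUBIC)
cv2.imwrite("pics/t4.png",np.hstack([f(s["pixels"][150:310,110:270]),f(t["pixels"][220:340,140:260])]))
E
```

```text
t 9.68 p [ 0.5474 -0.2342  0.1589] yaw y 2.23 tiltz [-0.0035  0.0028 -1.    ] F [1.  0.2 0.5] open 0.9 j [-34.  33.  90.   0.  58. -36.]
shift [-0.0017  0.0014  0.1149] turn [-0.0033 -0.0029  0.0005]
```

View pics/t4.png

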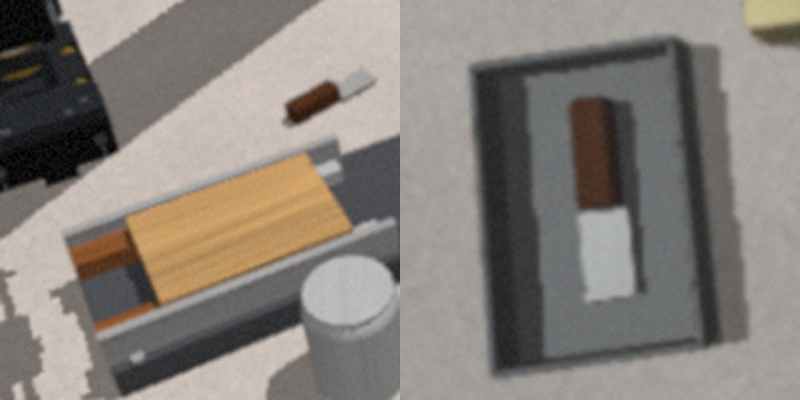

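The right half shows the spreader flat and wholly inside the tray at (600,200). The left half shows the board still on the runners. I go down behind the board.

Call:
{"name": "servo_tool", "arguments": {
  "targets": [
    [[-0.0015, 0.001, 0.03], [0, 0, 0]],
    [[-0.0015, 0.001, 0.06], [0, 0, 0]],
    [[-0.0015, 0.001, 0.085], [0, 0, 0]],
    [[-0.0015, 0.001, 0.105], [0, 0, 0]],
    [[-0.0015, 0.001, 0.115], [0, 0, 0]],
    [[-0.0015, 0.001, 0.115], [0, 0, 0]]
  ]
}}

```text
time_s: 10.52
position: [0.5495, -0.2357, 0.0451]
tcp_rot: [[-0.04, 0.999, -0.001], [0.999, 0.04, 0.001], [0.001, -0.001, -1.0]]
force: [0.3, -0.0, 0.6]
opening: 0.002
```

Call:
{"name": "servo_tool", "arguments": {
  "targets": [
    [[0.01, 0, 0], [0, 0, 0]],
    [[0.02, 0, 0], [0, 0, 0]],
    [[0.03, 0, 0], [0, 0, 0]],
    [[0.04, 0, 0], [0, 0, 0]],
    [[0.05, 0, 0], [0, 0, 0]],
    [[0.06, 0, 0], [0, 0, 0]],
    [[0.07, 0, 0], [0, 0, 0]],
    [[0.08, 0, 0], [0, 0, 0]],
    [[0.09, 0, 0], [0, 0, 0]],
    [[0.1, 0, 0], [0, 0, 0]],
    [[0.11, 0, 0], [0, 0, 0]],
    [[0.12, 0, 0], [0, 0, 0]]
  ]
}}

```text
time_s: 12.02
position: [0.5451, -0.1161, 0.0455]
tcp_rot: [[-0.039, 0.999, -0.0], [0.999, 0.039, 0.0], [0.0, -0.0, -1.0]]
force: [0.0, -1.6, -0.0]
opening: 0.005
```

```bash
python3 go.py 0.5427 -0.0864 0.044 2.2; python3 - <<'E'
from rig import eyes
import cv2,numpy as np,pickle
s=eyes.capture("scene")
cv2.imwrite("pics/t5.png",cv2.resize(s["pixels"][150:310,120:360],(780,520),interpolation=cv2.INTER_CUBIC))
E
```

```text
t 12.03 p [ 0.5451 -0.1161  0.0455] yaw y 2.21 tiltz [-1.e-04  1.e-04 -1.e+00] F [ 0.  -1.6 -0. ] open 0.4 j [-24.  40.  99.   0.  40. -26.]
shift [ 0.0298 -0.0012  0.0015] turn [-0.0001 -0.0001  0.0002]
```

View pics/t5.png

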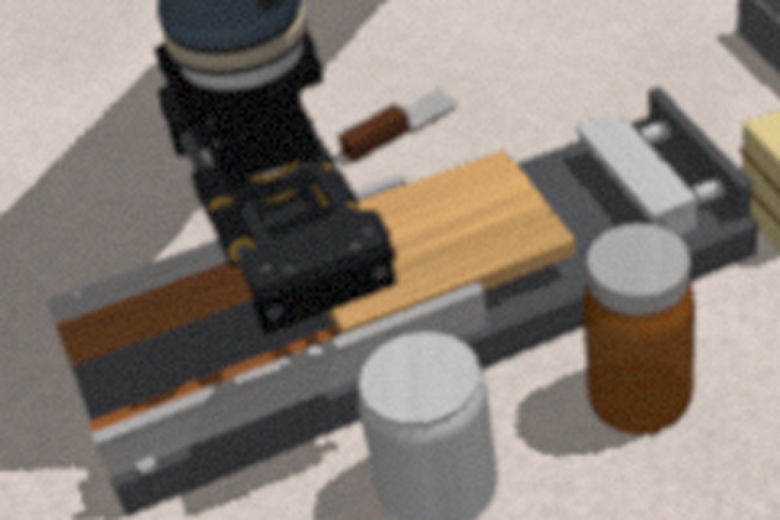

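The board has slid forward between the fences, with its front over the bed, and the bystanders are untouched. I continue slowly.

Call:
{"name": "servo_tool", "arguments": {
  "targets": [
    [[0.005, -0.001, 0], [0, 0, 0]],
    [[0.01, -0.001, 0], [0, 0, 0]],
    [[0.015, -0.001, 0], [0, 0, 0]],
    [[0.02, -0.001, 0], [0, 0, 0]],
    [[0.025, -0.001, 0], [0, 0, 0]],
    [[0.03, -0.001, 0], [0, 0, 0]],
    [[0.035, -0.001, 0], [0, 0, 0]],
    [[0.04, -0.001, 0], [0, 0, 0]],
    [[0.045, -0.001, 0], [0, 0, 0]],
    [[0.049, -0.001, 0], [0, 0, 0]],
    [[0.052, -0.001, 0], [0, 0, 0]],
    [[0.052, -0.001, 0], [0, 0, 0]]
  ]
}}

```text
time_s: 13.58
position: [0.5421, -0.0646, 0.0456]
tcp_rot: [[-0.039, 0.999, -0.0], [0.999, 0.039, 0.0], [0.0, -0.0, -1.0]]
force: [-0.0, 0.2, 0.4]
opening: 0.007
```

```bash
python3 go.py 0.5405 -0.035 0.044 2.2; python3 - <<'E'
from rig import eyes
import cv2,numpy as np,pickle
s=eyes.capture("scene")
cv2.imwrite("pics/t6.png",cv2.resize(s["pixels"][150:310,120:360],(780,520),interpolation=cv2.INTER_CUBIC))
E
```

```text
t 13.57 p [ 0.5421 -0.0646  0.0456] yaw y 2.23 tiltz [-1.e-04  1.e-04 -1.e+00] F [-0.   0.2  0.4] open 0.6 j [-19.  40. 101.   0.  39. -21.]
shift [ 0.0296 -0.0004  0.0016] turn [-0.0001 -0.0001  0.0005]
```

View pics/t6.png

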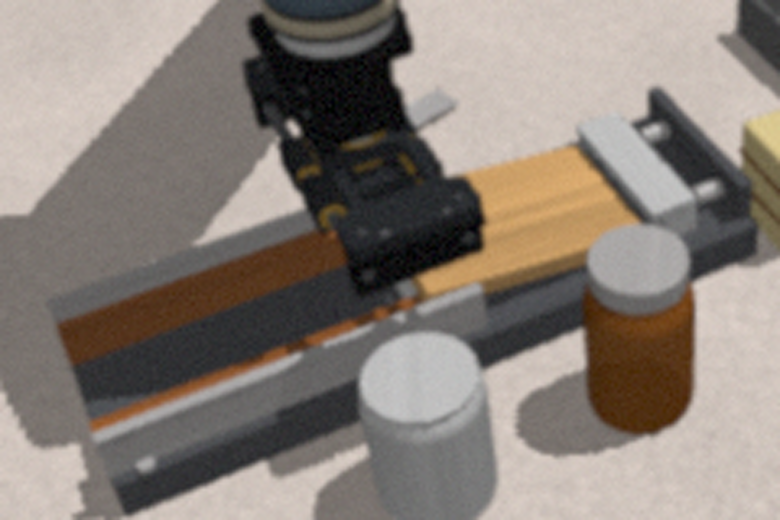

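The front edge has dropped to the bed and is at the lip (640,200), with almost no force. I advance gently and watch for a premature force.

Call:
{"name": "servo_tool", "arguments": {
  "targets": [
    [[0.002, 0, 0], [0, 0, 0]],
    [[0.004, 0, 0], [0, 0, 0]],
    [[0.006, 0, 0], [0, 0, 0]],
    [[0.008, 0, 0], [0, 0, 0]],
    [[0.01, 0, 0], [0, 0, 0]],
    [[0.01, 0, 0], [0, 0, 0]]
  ]
}}

```text
time_s: 14.38
position: [0.5417, -0.0546, 0.0456]
tcp_rot: [[-0.039, 0.999, -0.0], [0.999, 0.039, 0.0], [0.0, -0.0, -1.0]]
force: [-0.0, -0.4, -0.1]
opening: -0.002
```

Call:
{"name": "servo_tool", "arguments": {
  "targets": [
    [[0.002, 0, 0], [0, 0, 0]],
    [[0.004, 0, 0], [0, 0, 0]],
    [[0.006, 0, 0], [0, 0, 0]],
    [[0.008, 0, 0], [0, 0, 0]],
    [[0.008, 0, 0], [0, 0, 0]]
  ]
}}

```text
time_s: 15.0
position: [0.5426, -0.0481, 0.0459]
tcp_rot: [[-0.039, 0.999, 0.002], [0.999, 0.039, -0.002], [-0.002, 0.002, -1.0]]
force: [1.4, -5.5, -0.2]
opening: 0.006
```

```bash
python3 go.py 0.5405 -0.035 0.044 2.2
```

```text
t 15.0 p [ 0.5426 -0.0481  0.0459] yaw y 2.26 tiltz [ 0.0024 -0.0021 -1.    ] F [ 1.4 -5.5 -0.2] open 0.5 j [-17.  40. 101.  -0.  39. -19.]
shift [ 0.0131 -0.0015  0.0018] turn [0.0023 0.0022 0.001 ]
```

The force starts right where the jaw face should be, so the edge is under the lip. I lower the fingertip before the hard push, so it stays behind the edge when the board drops.

Call:
{"name": "servo_tool", "arguments": {
  "targets": [
    [[0, -0.001, 0.002], [0, 0, 0]],
    [[0, -0.001, 0.004], [0, 0, 0]],
    [[0, -0.001, 0.006], [0, 0, 0]],
    [[0, -0.001, 0.008], [0, 0, 0]],
    [[0, -0.001, 0.01], [0, 0, 0]],
    [[0, -0.001, 0.01], [0, 0, 0]]
  ]
}}

```text
time_s: 15.75
position: [0.5419, -0.0483, 0.0363]
tcp_rot: [[-0.039, 0.999, 0.003], [0.999, 0.039, -0.002], [-0.002, 0.003, -1.0]]
force: [1.0, -6.1, 3.5]
opening: 0.005
```

Call:
{"name": "servo_tool", "arguments": {
  "targets": [
    [[0.002, 0, 0], [0, 0, 0]],
    [[0.004, 0, 0], [0, 0, 0]],
    [[0.006, 0, 0], [0, 0, 0]],
    [[0.008, 0, 0], [0, 0, 0]],
    [[0.01, 0, 0], [0, 0, 0]],
    [[0.012, 0, 0], [0, 0, 0]],
    [[0.012, 0, 0], [0, 0, 0]],
    [[0.012, 0, 0], [0, 0, 0]]
  ]
}}

```text
time_s: 16.75
position: [0.542, -0.0388, 0.0361]
tcp_rot: [[-0.041, 0.999, 0.004], [0.999, 0.041, -0.006], [-0.006, 0.004, -1.0]]
force: [-0.3, -15.4, -0.6]
opening: 0.003
```

```bash
python3 go.py 0.5405 -0.035 0.034 2.2
```

```text
t 16.75 p [ 0.542  -0.0388  0.0361] yaw y 2.33 tiltz [ 0.0041 -0.0056 -1.    ] F [ -0.3 -15.4  -0.6] open 0.2 j [-16.  40. 102.  -0.  37. -18.]
shift [ 0.0038 -0.0013  0.0021] turn [0.0039 0.0058 0.0023]
```

Call:
{"name": "servo_tool", "arguments": {
  "targets": [
    [[0.0015, 0, 0], [0, 0, 0]],
    [[0.003, 0, 0], [0, 0, 0]],
    [[0.004, 0, 0], [0, 0, 0]],
    [[0.004, 0, 0], [0, 0, 0]],
    [[0.004, 0, 0.001], [0, 0, 0]],
    [[0.004, 0, 0.002], [0, 0, 0]],
    [[0.004, 0, 0.003], [0, 0, 0]],
    [[0.004, 0, 0.004], [0, 0, 0]],
    [[0.004, 0, 0.004], [0, 0, 0]]
  ]
}}

```text
time_s: 17.88
position: [0.5421, -0.0362, 0.0322]
tcp_rot: [[-0.042, 0.999, 0.004], [0.999, 0.042, -0.007], [-0.008, 0.004, -1.0]]
force: [-0.9, -20.4, -0.7]
opening: 0.005
```

```bash
python3 go.py 0.5405 -0.035 0.034 2.2; python3 - <<'E'
from rig import eyes
import cv2,numpy as np,pickle
s=eyes.capture("scene");t=eyes.capture("top");pickle.dump({"scene":s,"top":t},open("c2.pkl","wb"))
f=lambda a,h:cv2.resize(a,None,fx=h/a.shape[0],fy=h/a.shape[0],interpolation=cv2.INTER_CUBIC)
cv2.imwrite("pics/t7.png",f(s["pixels"][170:270,210:360],530))
E
```

```text
t 17.88 p [ 0.5421 -0.0362  0.0322] yaw y 2.39 tiltz [ 0.0044 -0.0074 -1.    ] F [ -0.9 -20.4  -0.7] open 0.4 j [-15.  41. 102.  -1.  37. -17.]
shift [ 0.0012 -0.0015 -0.0019] turn [0.0041 0.0076 0.0033]
```

View pics/t7.png

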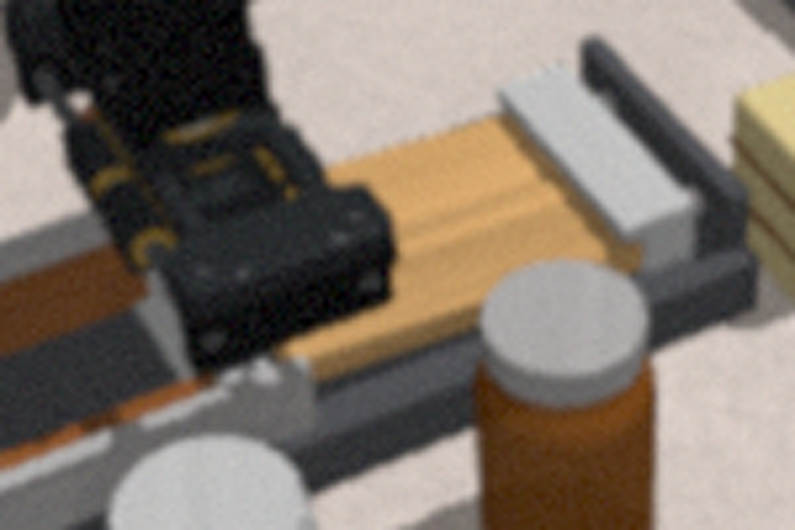

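The jaw is pressed far back (about 20 N), and the lip is over the board's front edge. I check numerically whether the rear has dropped.

```bash
python3 - <<'E'
import pickle,numpy as np
from h import *
s=pickle.load(open("c2.pkl","rb"))["scene"]
a=np.radians(92.3);ax=np.array([np.cos(a),np.sin(a)]);ay=np.array([-ax[1],ax[0]]);bed=np.array([.538,.0395])
def B(x,y,z):p=bed+x*ax+y*ay;return [p[0],p[1],.03+z]
def show(n,L):print(n,((proj(s,[B(*l) for l in L])-[210,170])*5.3).round(0).tolist())
for n,zr in(("flat",0),("tilt15",.015)):
    show(n+" -y side, top rear,top x=.0,bottom rear,bottom x=0",[(-.064,-.05,.014+zr),(0,-.05,.014+zr*.55),(-.064,-.05,zr),(0,-.05,zr*.55)])
show("lip -y end x=.077,.107; fence end top",[(.077,-.052,.0275),(.107,-.052,.0275),(-.062,-.057,.03)])
show("base edge top at -.064,0",[(-.05,-.068,0),(.0,-.068,0)])
im=s["pixels"].astype(int)
for u in (275,285,295):
    print(u,[im[v,u].tolist() for v in range(224,250,2)])
E
```

```text
flat -y side, top rear,top x=.0,bottom rear,bottom x=0 [[290.0, 379.0], [445.0, 318.0], [293.0, 406.0], [446.0, 345.0]]
tilt15 -y side, top rear,top x=.0,bottom rear,bottom x=0 [[286.0, 350.0], [444.0, 302.0], [290.0, 377.0], [445.0, 329.0]]
lip -y end x=.077,.107; fence end top [[623.0, 226.0], [689.0, 200.0], [299.0, 358.0]]
base edge top at -.064,0 [[348.0, 422.0], [468.0, 374.0]]
275 [[13, 15, 18], [16, 11, 5], [8, 8, 14], [55, 90, 116], [104, 158, 200], [96, 149, 192], [73, 108, 137], [64, 94, 119], [51, 61, 73], [59, 59, 53], [88, 81, 81], [88, 84, 82], [89, 85, 81]]
285 [[96, 147, 189], [96, 149, 190], [103, 156, 201], [103, 160, 200], [79, 120, 153], [59, 92, 119], [57, 77, 90], [58, 55, 55], [87, 83, 82], [83, 81, 79], [83, 78, 78], [76, 72, 72], [50, 52, 50]]
295 [[98, 153, 197], [102, 158, 203], [84, 133, 170], [61, 94, 119], [60, 82, 103], [60, 59, 57], [86, 76, 79], [90, 84, 87], [85, 81, 80], [74, 71, 69], [57, 54, 52], [50, 50, 46], [54, 51, 49]]
```

The rear edge is about 8 mm up, held by fingertip friction but already below the 15 mm prong tops and ahead of their faces. I back off so the prongs catch it, then press the rear down from above if needed.

Call:
{"name": "servo_tool", "arguments": {
  "targets": [
    [[-0.003, 0, 0], [0, 0, 0]],
    [[-0.006, 0, 0], [0, 0, 0]],
    [[-0.009, 0, 0], [0, 0, 0]],
    [[-0.012, 0, 0], [0, 0, 0]],
    [[-0.016, 0, 0], [0, 0, 0]],
    [[-0.02, 0, 0], [0, 0, 0]],
    [[-0.025, 0, 0], [0, 0, 0]],
    [[-0.03, 0, 0], [0, 0, 0]],
    [[-0.03, 0, 0], [0, 0, 0]]
  ]
}}

```text
time_s: 19.1
position: [0.5409, -0.0612, 0.0315]
tcp_rot: [[-0.038, 0.999, -0.0], [0.999, 0.038, 0.0], [0.0, -0.0, -1.0]]
force: [0.6, 0.4, 0.7]
opening: 0.006
```

Call:
{"name": "servo_tool", "arguments": {
  "targets": [
    [[0, 0, -0.03], [0, 0, 0]],
    [[0, 0, -0.06], [0, 0, 0]],
    [[-0.03, 0, -0.1], [0, 0, 0]],
    [[-0.08, 0, -0.13], [0, 0, 0]],
    [[-0.13, 0, -0.13], [0, 0, 0]],
    [[-0.15, 0, -0.13], [0, 0, 0]],
    [[-0.15, 0, -0.13], [0, 0, 0]]
  ]
}}

```text
time_s: 19.98
position: [0.5462, -0.2113, 0.161]
tcp_rot: [[-0.036, 0.999, -0.001], [0.999, 0.036, 0.001], [0.001, -0.001, -1.0]]
force: [-1.2, 1.1, -0.6]
opening: 0.005
```

```bash
python3 go.py 0.5405 -0.035 0.034 2.2; python3 - <<'E'
from rig import eyes
import cv2,numpy as np,pickle
s=eyes.capture("scene");t=eyes.capture("top");pickle.dump({"scene":s,"top":t},open("c3.pkl","wb"))
f=lambda a,h:cv2.resize(a,None,fx=h/a.shape[0],fy=h/a.shape[0],interpolation=cv2.INTER_CUBIC)
A=f(s["pixels"][165:265,210:360],265);B=f(t["pixels"][165:275,270:500],265)
A2=f(s["pixels"][170:270,230:360],300)
cv2.imwrite("pics/t8.png",np.vstack([f(s["pixels"][165:265,210:360],300)[:, :450],f(t["pixels"][180:270,280:415],300)[:, :450]]))
E
```

```text
t 19.98 p [ 0.5462 -0.2113  0.161 ] yaw y 2.08 tiltz [-9.0e-04  1.2e-03 -1.0e+00] F [-1.2  1.1 -0.6] open 0.5 j [-32.  32.  91.   0.  57. -34.]
shift [0.1762 0.0008 0.1272] turn [-0.0009 -0.0012 -0.0021]
```

View pics/t8.png

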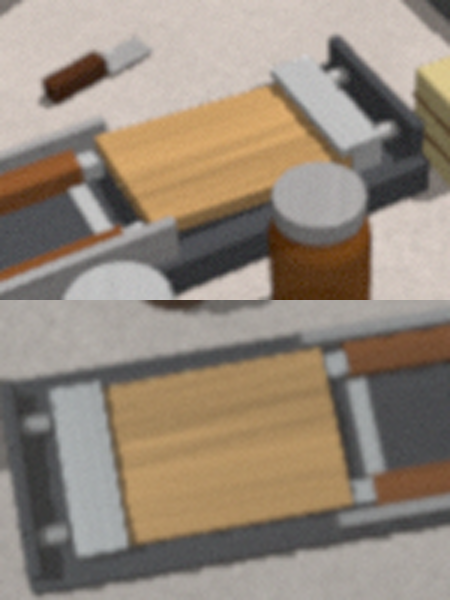

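Picture 12, the last view, shows the board between both jaws (top-view half: 110–352, 348–543), with prongs on its rear edge and lip over its front. I check the rear height by triangulating its rear corners.

```bash
cat > chk.py <<'E'
import pickle,sys,cv2,numpy as np
from h import *
d=pickle.load(open(sys.argv[1],"rb"));s,t=d["scene"],d["top"]
a=np.radians(92.3);ax=np.array([np.cos(a),np.sin(a)]);ay=np.array([-ax[1],ax[0]]);bed=np.array([.538,.0395])
def corners(c,z):
    im=c["pixels"];hsv=cv2.cvtColor(im,cv2.COLOR_BGR2HSV);H,S,V=cv2.split(hsv)
    m=((H>8)&(H<25)&(S>90)&(V>138)).astype(np.uint8)
    q=bed+np.outer([-.085,.08,.08,-.085],ax)+np.outer([-.06,-.06,.06,.06],ay)
    poly=proj(c,np.c_[q,np.full(4,z)]).astype(np.int32);M=np.zeros_like(m);cv2.fillPoly(M,[poly],1);m&=M
    k=max(cv2.findContours(m,cv2.RETR_EXTERNAL,cv2.CHAIN_APPROX_NONE)[0],key=cv2.contourArea)
    P=onz(c,k[:,0],z)[:,:2]-bed;B=np.c_[P@ax,P@ay]
    return k[:,0],B
for n,c in(("top",t),("scene",s)):
    for z in(.044,.052):
        k,B=corners(c,z)
        out=[]
        for lo,hi in((-.035,-.015),(-.01,.01),(.015,.035)):
            w=(B[:,1]>lo)&(B[:,1]<hi);out.append((round(B[w,0].min(),4),round(B[w,0].max(),4)))
        w=[]
        for lo,hi in((-.06,-.03),(-.015,.015),(.03,.05)):
            q=(B[:,0]>lo)&(B[:,0]<hi);w.append((round(B[q,1].min(),4),round(B[q,1].max(),4)))
        print(n,z,"x ends per y-strip",out,"y ends per x-strip",w)
E
python3 chk.py c3.pkl
```

```text
top 0.044 x ends per y-strip [(np.float64(-0.0756), np.float64(0.0607)), (np.float64(-0.0759), np.float64(0.0604)), (np.float64(-0.0758), np.float64(0.0608))] y ends per x-strip [(np.float64(-0.0526), np.float64(0.0465)), (np.float64(-0.0518), np.float64(0.047)), (np.float64(-0.0505), np.float64(0.0476))]
top 0.052 x ends per y-strip [(np.float64(-0.074), np.float64(0.0609)), (np.float64(-0.0742), np.float64(0.0603)), (np.float64(-0.0741), np.float64(0.061))] y ends per x-strip [(np.float64(-0.0509), np.float64(0.0471)), (np.float64(-0.0501), np.float64(0.0477)), (np.float64(-0.0488), np.float64(0.0482))]
scene 0.044 x ends per y-strip [(np.float64(-0.0692), np.float64(0.0636)), (np.float64(-0.0687), np.float64(0.0644)), (np.float64(-0.0699), np.float64(0.0652))] y ends per x-strip [(np.float64(-0.0457), np.float64(0.0577)), (np.float64(-0.0485), np.float64(0.0531)), (np.float64(-0.0371), np.float64(0.0496))]
scene 0.052 x ends per y-strip [(np.float64(-0.0718), np.float64(0.0595)), (np.float64(-0.0725), np.float64(0.06)), (np.float64(-0.0725), np.float64(0.0608))] y ends per x-strip [(np.float64(-0.0547), np.float64(0.0477)), (np.float64(-0.056), np.float64(0.044)), (np.float64(-0.0468), np.float64(0.0407))]
```

Both views agree that the rear is still about 8–10 mm up (tilt about 0.08 rad), jammed by friction between the jaws. I press it down from above with closed fingers near the rear edge.

```bash
python3 go.py 0.5355 -0.0227 0.16 2.2
```

```text
t 20.07 p [ 0.5458 -0.209   0.1607] yaw y 2.23 tiltz [-0.0023  0.0023 -1.    ] F [ 0.1  0.5 -0.5] open 0.8 j [-32.  32.  91.   0.  57. -34.]
shift [ 0.1866 -0.0031  0.0012] turn [-0.0023 -0.0024  0.0005]
```

Call:
{"name": "servo_tool", "arguments": {
  "targets": [
    [[0.04, -0.001, 0], [0, 0, 0]],
    [[0.08, -0.002, 0], [0, 0, 0]],
    [[0.12, -0.003, 0], [0, 0, 0]],
    [[0.16, -0.003, 0], [0, 0, 0]],
    [[0.186, -0.003, 0], [0, 0, 0]],
    [[0.186, -0.003, 0.03], [0, 0, 0]],
    [[0.186, -0.003, 0.06], [0, 0, 0]],
    [[0.186, -0.003, 0.08], [0, 0, 0]],
    [[0.186, -0.003, 0.09], [0, 0, 0]],
    [[0.186, -0.003, 0.095], [0, 0, 0]],
    [[0.186, -0.003, 0.095], [0, 0, 0]]
  ]
}}

```text
time_s: 21.45
position: [0.5366, -0.0247, 0.0667]
tcp_rot: [[-0.039, 0.999, 0.0], [0.999, 0.039, 0.0], [0.0, 0.0, -1.0]]
force: [0.2, 0.5, -0.5]
opening: 0.003
```

Call:
{"name": "servo_tool", "arguments": {
  "targets": [
    [[0, 0, 0.003], [0, 0, 0]],
    [[0, 0, 0.006], [0, 0, 0]],
    [[0, 0, 0.009], [0, 0, 0]],
    [[0, 0, 0.012], [0, 0, 0]],
    [[0, 0, 0.012], [0, 0, 0]]
  ]
}}

```text
time_s: 22.08
position: [0.5367, -0.0253, 0.0545]
tcp_rot: [[-0.039, 0.999, 0.0], [0.999, 0.039, -0.0], [-0.0, 0.0, -1.0]]
force: [-0.3, -0.4, 0.1]
opening: 0.007
```

Call:
{"name": "servo_tool", "arguments": {
  "targets": [
    [[0.002, 0, 0.001], [0, 0, 0]],
    [[0.002, 0, 0.003], [0, 0, 0]],
    [[0.002, 0, 0.005], [0, 0, 0]],
    [[0.002, 0, 0.006], [0, 0, 0]],
    [[0.002, 0, 0.006], [0, 0, 0]]
  ]
}}

```text
time_s: 22.7
position: [0.537, -0.0231, 0.0485]
tcp_rot: [[-0.038, 0.999, 0.001], [0.999, 0.038, 0.0], [-0.0, 0.001, -1.0]]
force: [1.2, -2.2, 2.7]
opening: 0.009
```

Call:
{"name": "servo_tool", "arguments": {
  "targets": [
    [[0, 0, 0.001], [0, 0, 0]],
    [[0, 0, 0.002], [0, 0, 0]],
    [[0, 0, 0.003], [0, 0, 0]],
    [[0, 0, 0.004], [0, 0, 0]],
    [[0, 0, 0.004], [0, 0, 0]]
  ]
}}

```text
time_s: 23.32
position: [0.5366, -0.023, 0.0445]
tcp_rot: [[-0.038, 0.999, 0.0], [0.999, 0.038, 0.0], [0.0, 0.0, -1.0]]
force: [2.6, -1.6, 3.7]
opening: 0.005
```

Contact came at about 49 mm, and the board is moving down under a few newtons. I press until it bottoms out.

Call:
{"name": "servo_tool", "arguments": {
  "targets": [
    [[0, 0, 0.001], [0, 0, 0]],
    [[0, 0, 0.002], [0, 0, 0]],
    [[0, 0, 0.003], [0, 0, 0]],
    [[0, 0, 0.004], [0, 0, 0]],
    [[0, 0, 0.004], [0, 0, 0]]
  ]
}}

```text
time_s: 23.95
position: [0.5367, -0.023, 0.0443]
tcp_rot: [[-0.039, 0.999, 0.002], [0.999, 0.039, -0.001], [-0.001, 0.002, -1.0]]
force: [-3.1, -1.4, 31.9]
opening: 0.002
```

It bottomed out at 44.3 mm, which is the flat height of 30 + 14 mm. I retreat and check.

Call:
{"name": "servo_tool", "arguments": {
  "targets": [
    [[0, 0, -0.004], [0, 0, 0]],
    [[0, 0, -0.01], [0, 0, 0]],
    [[0, 0, -0.04], [0, 0, 0]],
    [[0, 0, -0.08], [0, 0, 0]],
    [[0, 0, -0.12], [0, 0, 0]],
    [[-0.05, 0, -0.12], [0, 0, 0]],
    [[-0.1, 0, -0.12], [0, 0, 0]],
    [[-0.15, 0, -0.12], [0, 0, 0]],
    [[-0.19, 0, -0.12], [0, 0, 0]],
    [[-0.19, 0, -0.12], [0, 0, 0]],
    [[-0.19, 0, -0.12], [0, 0, 0]]
  ]
}}

```text
time_s: 25.32
position: [0.5427, -0.2117, 0.1595]
tcp_rot: [[-0.038, 0.999, -0.003], [0.999, 0.038, 0.003], [0.003, -0.003, -1.0]]
force: [0.5, 0.5, 0.4]
opening: 0.009
```

```bash
python3 go.py; python3 - <<'E'
from rig import eyes
import pickle
pickle.dump({n:eyes.capture(n) for n in("scene","top")},open("c4.pkl","wb"))
E
python3 chk.py c4.pkl | sed 's/np.float64//g'
python3 - <<'E'
# bystander / tray change between first and last pictures
import pickle,cv2,numpy as np
a=pickle.load(open("c0.pkl","rb"));b=pickle.load(open("c4.pkl","rb"));c=pickle.load(open("c1.pkl","rb"))
A,B=[cv2.cvtColor(q["scene"]["pixels"],cv2.COLOR_BGR2GRAY) for q in(a,b)]
for n,(u0,v0,u1,v1) in dict(jar=(298,219,336,283),tin=(230,252,274,312),nougat=(347,180,387,224)).items():
    r=cv2.matchTemplate(B[v0-10:v1+10,u0-10:u1+10],A[v0:v1,u0:u1],cv2.TM_CCOEFF_NORMED);_,m,_,l=cv2.minMaxLoc(r);print(n,"shift px",l[0]-10,l[1]-10,round(m,3))
d=cv2.absdiff(c["top"]["pixels"],b["top"]["pixels"])[225:335,160:240];print("tray diff since placing: max/mean",d.max(),d.mean().round(2))
E
```

```text
t 25.32 p [ 0.5427 -0.2117  0.1595] yaw y 2.19 tiltz [-0.0028  0.0025 -1.    ] F [0.5 0.5 0.4] open 0.8 j [-32.  32.  92.   0.  57. -35.]
top 0.044 x ends per y-strip [((-0.0745), (0.0583)), ((-0.0746), (0.0601)), ((-0.0746), (0.0581))] y ends per x-strip [((-0.0502), (0.0472)), ((-0.0503), (0.0473)), ((-0.0498), (0.0476))]
top 0.052 x ends per y-strip [((-0.0728), (0.0582)), ((-0.0726), (0.0603)), ((-0.0729), (0.0593))] y ends per x-strip [((-0.0485), (0.0478)), ((-0.0487), (0.048)), ((-0.0482), (0.0482))]
scene 0.044 x ends per y-strip [((-0.0738), (0.061)), ((-0.0745), (0.0628)), ((-0.0741), (0.062))] y ends per x-strip [((-0.0543), (0.047)), ((-0.0536), (0.0471)), ((-0.0378), (0.0471))]
scene 0.052 x ends per y-strip [((-0.0763), (0.058)), ((-0.0771), (0.0585)), ((-0.0767), (0.0581))] y ends per x-strip [((-0.0589), (0.0382)), ((-0.059), (0.0393)), ((-0.0468), (0.0383))]
jar shift px 0 0 0.971
tin shift px 0 0 0.997
nougat shift px 0 0 0.998
tray diff since placing: max/mean 15 2.68
```

Both views now agree on a top height of 44 mm along the whole board. The rear edge is at −74.5 mm and the sides at about −50 and +47 mm, so the board is flat, square and centred. I hand it in.

```bash
python3 -c "
from rig import order
print(order.hand_in())"
```

```text
the job is handed in; nothing more can be done
None
```

I've handed the job in at about 25 s of the 66 s allowed. The spreader is in the tray and the board is seated between the two jaws. The hand-in gives no verdict.

**Spreader:** I gripped it by the handle and laid it flat in the tray. A picture then showed it wholly inside, and the tray looked the same in the last picture.

**Board push:** I pushed the board along the runners until its front edge was under the lip. I then pressed the far jaw back to about 20 N, which is close to its full 18 mm travel going by the spring rate.

**Lowering the rear edge:** Dragging it down with the fingers left it jammed about 8–10 mm up between the jaws. I backed off and pressed it down from above. It stopped at 44.3 mm, which is flat on the bed, with a peak force of about 32 N.

**Last checks:**
- **Height:** both cameras put the board's top at 44 mm along its whole length.
- **Position:** the rear edge is at −74.5 mm, so the board is within about 1 mm of centre along and 2 mm across, and square.
- **Bystanders:** the jar, tin and nougat show no shift in the pictures.
- **Not checked directly:** I had no reading of the jaw travels. I inferred them from the forces and the board's position.

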